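# Hold the tailstock of the vase banding lathe open at the mark

## Robot

A 7-joint arm with a two-finger parallel gripper is mounted at the origin on the work surface. World frame = base frame: x ahead of the robot, y to its left, z up, the work surface at z = 0. Lengths are in m, angles in rad, forces in N, time in s.
With the tool pointing down it reaches from about 0.4 to 0.85 m from the base axis. Payload 4.5 kg.
Tool frame: the origin (TCP) lies on the centre line of the jaws, within the pads' length; the fingertips stand r.tips_ahead ahead of it and the grasp point (between the pads) is the TCP (r.tips_ahead is the distance from the TCP to the fingertips, in m); z points along the fingers, y is the direction in which the jaws open and shut (so a half turn about z gives the same grasp; the last joint's range is limited). The gripper opens to 88 mm and grips with 3 to 60 N. Pads are 18 mm wide; open, the fingers measure 123 mm over their backs; the gripper's body (75 mm by 187 mm) begins 45 mm behind the grasp point.
Start: joints at [-1.176, 0.689, -0.195, 1.565, 0.157, 0.902, -0.215], TCP at [0.221, 0.585, 0.258] pointing down, gripper open.
Joint ranges: [-3.01, 3.01], [-0.46, 2.08], [-1.47, 1.51], [0.13, 2.56], [-1, 4.14], [0.04, 2.09], [-2.66, 2.66]. Speed limits (rad/s): [2.57, 2.57, 3.14, 3.14, 3.14, 3.14, 3.14].

## Interface

Orientations are given as a unit quaternion [x, y, z, w].
In Python, from plant import r gives the robot as it stands.
- The arm moves only by the shell command python3 -m inch 'ROWS' [FORCE]. ROWS is JSON, a list of rows, each a list of 5 numbers: the shift along the world's x, y, z in units of 25 mm (1.0 is 25 mm), then the turn about the world's z in units of 6 degrees (1.0 is 6 degrees), then the finger opening in mm, from 0 to 88.1. A call has 1 to 5 rows; each row shifts and turns the commanded pose from where the row before left it; what a row does not reach is not made up. A row lasts 1/10 s, in which the tool goes at most 50 mm and 8.59 degrees, less where a joint would pass 70% of its speed; a pose out of reach is approached as far as the arm can. A call is refused whole if a number of a shift passes 1 or a number of a turn 1, either way. A call with a gripper value outside its range is refused whole. The fingers move at their own pace and stop on an object; FORCE is the grip in N (left out, the last holds). Time passes only in rows, so rows that do not move let the fingers close. It gives the time, the measured TCP pose, the force and the opening at its end, in the units of the state.
- r.get_state(): the state, without advancing time (a new reading comes with each control period).
- r.snapshot(name): name is "scene" or "top" or "wrist"; returns a dict with "pixels" (420x560x3 uint8, red, green, blue), "range_z" (420x560 float32, m along the optical axis (not along the pixel's ray), 0 where there is no reading), "K" (3x3 intrinsics, pixels), "position" and "attitude" of the camera in the world. Camera axes: x right, y up, looking along -z (the intrinsics and any distortion apply to the point x, -y, -z); pixel columns grow to the right and rows downward; lengths in m; the calibration is good to about 2 mm. A picture is of the moment at which its call begins.
- r.finish_job(): hands the job in, once; it reports no verdict.
The state is a dict: "clock": time; "q": joint angles; "qd": joint speeds; "joint_torque": joint torques, N m; "tool_pos": TCP position; "eef_rot": TCP orientation; "contact_force": force on the tool from outside, world axes, zero at the start; "moment": the same for the moment, N m; "opening": opening from 0.0 (shut) to 1.0 (fully open).
Only numpy, scipy, OpenCV 4.12 (cv2) and the standard library are available. Lean on these libraries where they do the work, as an engineer would, in place of code of your own. Each camera call takes 0.05 s, during which the arm holds its last target. There are 200 camera calls.

## Task

The vase in the banding lathe is finished: flip the tailstock's red-knobbed lock lever right over towards the headstock to free the quill, then grip the quill at its blue pull knob or the neck before it and draw it back against its spring until its yellow index lines up with the red marker on the scale. Keep holding it there and finish while holding, so that I can lift the vase out. Draw it gently and never let it snap back, leave the marker where it is set and the vase lying in its saddles, and do not disturb the other things on the table.

Things in the scene. Friction and masses are not known exactly. Their poses are not given: they have to be found in the camera images.
- lathe: bench lathe for painting bands on vases, fixed: dark bed 120 mm wide, 48 mm high, pale tailstock at one end, headstock with hand wheel at the other. Origin on the table under the tailstock. z up; y along the spindle line from tailstock to headstock (the quill is drawn out along -y); x across, away from the robot. Spindle line 125 mm above the table at x = 0; the bed's end is at y = -100 mm
- tail_top (a point): middle of the flat top face of the tailstock's body, 152 mm above the table; the body is 60 mm wide across the lathe and reaches 70 mm from here each way along it (end rings add 8 mm). The index and marker stand up to 11 mm above this face, the index over its middle line and the marker up to 30 mm beyond it on the side away from the robot
- quill: spring-loaded sliding shaft of the tailstock. Origin on its axis, mid-way along the bare round level neck (diameter 16 mm, along the lathe's y) outside the tailstock: free for 37 mm towards the tailstock at home, 25 mm outward (-y) to the round blue pull knob (diameter 38, 27 mm long). Axes as the lathe's. Its inner end is a rubber pad on the vase's mouth
- pull_knob (a point): middle of the blue pull knob at the quill's outer end. The quill slides only along the lathe's y, 66 mm out at most. Its spring pushes it home with about 7 N at home, 9 to 13 N at the mark; let go, it springs back onto the vase. While the lock lever is in its locked position it has only about 3 mm of play
- index (a point): tip of the yellow index pointer that stands out of the slot on top of the tailstock and moves with the quill, 161 mm above the table
- mark (a point): tip of the red marker clip on the white scale beside that slot, 161 mm above the table. The clip is set beforehand and slides stiffly. Index and marker line up when both have the same position along the lathe's y; at the start the clip is 22 to 55 mm further out (lathe -y) than the index
- lock_lever (a joint): angle in rad of the cam lever that locks the quill: 0 = locked, leaning outward (lathe -y) 40 degrees from upright; it swings in an upright plane along the lathe, over the top, to its stop at 1.4 = free, leaning 40 degrees towards the headstock (+y). The quill is free from about 0.9 on. It stays where it is left and takes about 1 N at its knob
- lever_knob (a point): centre of the red ball knob (diameter 24 mm) at the end of the lock lever, 100 mm from the lever's shaft; the lever itself is a straight steel rod 9 mm thick
- cam_shaft (a point): point on the axis of the lock lever's level shaft, in the plane in which the lever swings: 125 mm above the table, 40 mm from the spindle line on the robot's side of the tailstock (lathe -x), 10 mm outside the tailstock's flank
- vase: finished teal vase with gold bands, 180 mm long, 104 mm across, about 0.4 kg, lying level between the lathe's two rubber pads and resting in two V saddles. Origin in the middle of its mouth, which faces the tailstock; its y runs from mouth to foot
- waiting_vase: dark-red glazed vase standing upright, waiting its turn; 195 mm tall, 100 mm across the belly; origin centre of its foot
- paint_jar: small glass paint jar with a blue cap, diameter 54 mm, 60 mm tall; origin centre of its underside
- gold_jar: small gold-coloured lustre jar with a black cap, diameter 48 mm, 50 mm tall; origin centre of its underside
- tape_roll: roll of tan masking tape lying flat, diameter 92 mm, hole 72 mm, 24 mm tall; origin centre of its underside
- sponge: orange sanding block, 62 x 95 x 26 mm, lying flat; origin centre of its underside
- brush_pot: empty white ceramic brush pot, diameter 72 mm, 85 mm tall; origin centre of its underside
- gift_box: closed white gift box with a grey lid, 89 x 89 x 68 mm; origin centre of its underside

How it is judged:
By the outcome, as a careful person would: the job done as asked, in the order asked, and still so for the second after the job is handed in, while the arm keeps its last pose, push and grip.
It also fails if it takes over 48 s, if anything falls off the work surface, if the arm or the gripper's body presses on something with over 40 N, if the wrist force passes 120 N, or if a joint passes its speed limit or range.

## Working session

There is one attempt and no reset: what is moved stays moved. The work goes in short steps, Python scripts to look and compute and a shell command to move; the robot and the scene stay as the last step left them, time stands still between calls to the robot, and variables do not carry over. Pictures are saved under pics/ and viewed, about 8 in all and at most 12, crops included, and the job is handed in when it is done.

```bash
mkdir -p pics; cat > h.py <<'E'
import numpy as np, cv2
from scipy.spatial.transform import Rotation as R
from plant import r
def snap(n,f=None):
    s=r.snapshot(n)
    if f: cv2.imwrite('pics/'+f,cv2.cvtColor(s['pixels'],cv2.COLOR_RGB2BGR))
    return s
def rot(s):
    a=np.array(s['attitude'],float)
    return a if a.shape==(3,3) else R.from_quat(a).as_matrix()
def cloud(s):
    K=np.array(s['K']);z=s['range_z'];v,u=np.mgrid[:z.shape[0],:z.shape[1]]
    p=np.stack([(u-K[0,2])/K[0,0]*z,-(v-K[1,2])/K[1,1]*z,-z],-1)
    return p@rot(s).T+np.array(s['position'])
def onplane(s,u,v,h):
    K=np.array(s['K']);d=rot(s)@np.array([(u-K[0,2])/K[0,0],-(v-K[1,2])/K[1,1],-1])
    p=np.array(s['position']);return p+d*(h-p[2])/d[2]
E
python3 - <<'E'
from h import *
a=snap('scene','s1.png');b=snap('top','t1.png')
for s in (a,b): print(s['position'],s['attitude'],np.array(s['K']).tolist(),[k for k in s])
np.savez('/tmp/t1.npz',**b)
st=r.get_state();print({k:np.round(v,3).tolist() for k,v in st.items()},r.tips_ahead)
E
```

```text
[1.32335978 0.16112017 0.7017854 ] [0.30695326 0.34370291 0.67441869 0.57689465] [[439.89427047239496, 0.0, 277.4480405909542], [0.0, 439.89427047239496, 211.85298994571926], [0.0, 0.0, 1.0]] ['pixels', 'range_z', 'K', 'position', 'attitude']
[0.4055906  0.05857578 1.00624384] [ 0.05189635 -0.05458316 -0.6990588   0.71108666] [[390.71266228988054, 0.0, 273.9096068803321], [0.0, 390.71266228988054, 209.81544082590065], [0.0, 0.0, 1.0]] ['pixels', 'range_z', 'K', 'position', 'attitude']
{'clock': 0.1, 'q': [-1.176, 0.69, -0.195, 1.566, 0.157, 0.903, -0.215], 'qd': [-0.001, -0.002, -0.002, -0.001, 0.001, 0.0, -0.001], 'joint_torque': [-0.004, -52.849, -1.272, -15.384, -0.053, 0.002, 0.0], 'tool_pos': [0.22, 0.584, 0.257], 'eef_rot': [0.179, 0.984, -0.001, -0.0], 'contact_force': [0.496, 0.491, 0.117], 'moment': [-0.025, -0.025, 0.012], 'opening': 1.0} 0.019
```

View pics/s1.png

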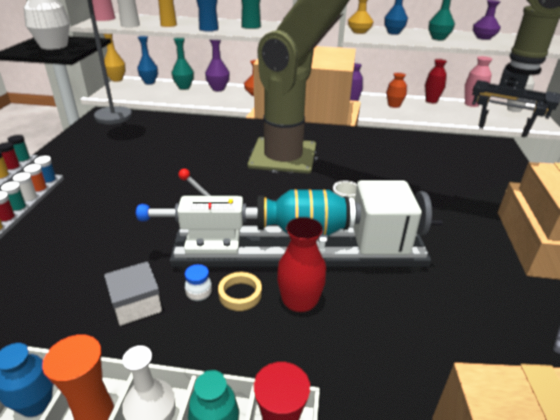

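View pics/t1.png

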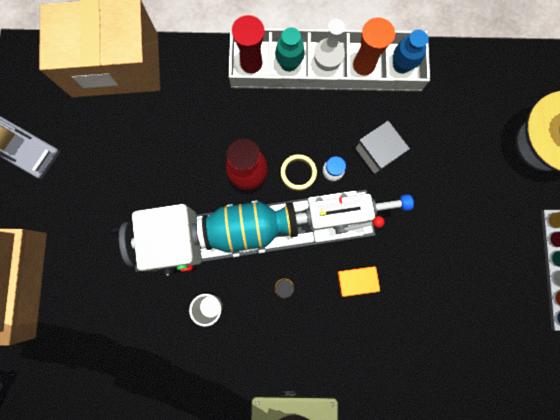

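The scene view shows the red lever knob at (184,174), the blue knob at (143,212), the yellow index near (231,201) and the red marker near (210,206). In the top view these are at (378,222), (406,202), (323,212) and (343,200), and the lathe is slightly rotated.

```bash
cat > meas.py <<'E'
from h import *
def blobs(s,box,kind,amin=3):
    hsv=cv2.cvtColor(s['pixels'],cv2.COLOR_RGB2HSV);H,S,V=[hsv[...,i].astype(int) for i in range(3)]
    m={'red':((H<7)|(H>172))&(S>150)&(V>90),'yellow':(H>18)&(H<36)&(S>120)&(V>110),'blue':(H>105)&(H<125)&(S>150)&(V>70)}[kind]
    k=np.zeros_like(m);x0,y0,x1,y1=box;k[y0:y1,x0:x1]=1
    n,l,st,c=cv2.connectedComponentsWithStats((m&k).astype(np.uint8))
    return [(st[i,4],c[i].round(1),l==i) for i in range(1,n) if st[i,4]>=amin]
E
python3 - <<'E'
from meas import *
for n,bx in (('top',(300,185,425,240)),('scene',(120,160,260,240))):
    s=snap(n);P=cloud(s)
    for k,h in (('red',.161),('yellow',.161),('blue',.125)):
        for a,c,m in blobs(s,bx,k):
            print(n,k,a,c,'med',np.median(P[m],0).round(4),'plane',onplane(s,*c,h).round(4), 'z.2:',onplane(s,*c,.2016).round(4))
    if n=='top':
        z=P[...,2];m=(abs(z-.152)<.005);m[:, :300]=0;m[:,385:]=0;m[:185]=0;m[240:]=0
        print(cv2.minAreaRect(P[m][:,:2].astype(np.float32)),m.sum())
    im=cv2.cvtColor(s['pixels'],cv2.COLOR_RGB2BGR)[bx[1]:bx[3],bx[0]:bx[2]]
    cv2.imwrite(f'pics/c_{n}.png',cv2.resize(im,None,fx=5,fy=5,interpolation=cv2.INTER_CUBIC))
E
```

```text
top red 10 [340.3 199.5] med [ 0.5588 -0.0883  0.1645] plane [ 0.5595 -0.0892  0.161 ] z.2: [ 0.5521 -0.0821  0.2016]
top red 113 [378.5 221.5] med [ 0.5073 -0.1583  0.2108] plane [ 0.5122 -0.1721  0.161 ] z.2: [ 0.5071 -0.161   0.2016]
top yellow 16 [322.5 213. ] med [ 0.5284 -0.0497  0.1633] plane [ 0.5288 -0.0499  0.161 ] z.2: [ 0.5229 -0.0447  0.2016]
top blue 196 [406.9 202.1] med [ 0.5622 -0.2428  0.1403] plane [ 0.5627 -0.2482  0.125 ] z.2: [ 0.549  -0.2215  0.2016]
((0.530281662940979, -0.09484251588582993), (0.07423360645771027, 0.15349577367305756), 9.563517570495605) 1571
scene red 110 [183.4 173.3] med [ 0.5148 -0.1613  0.2053] plane [ 0.4396 -0.1901  0.161 ] z.2: [ 0.506  -0.1637  0.2016]
scene red 9 [209.4 204.8] med [ 0.5645 -0.0908  0.1636] plane [ 0.5603 -0.0916  0.161 ] z.2: [ 0.6176 -0.0727  0.2016]
scene yellow 15 [230.3 200.8] med [ 0.5348 -0.0498  0.1611] plane [ 0.5372 -0.0506  0.161 ] z.2: [ 0.5962 -0.0347  0.2016]
scene blue 212 [141.8 211.6] med [ 0.5738 -0.2453  0.1328] plane [ 0.562  -0.2509  0.125 ] z.2: [ 0.6631 -0.1962  0.2016]
```

View pics/c_top.png

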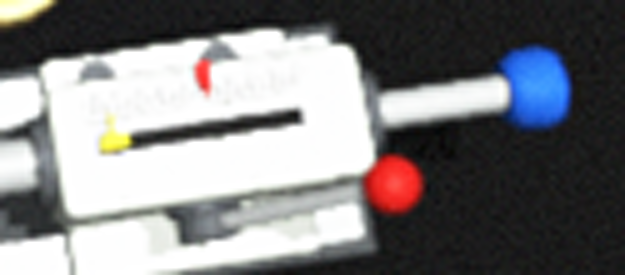

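Fits the given sizes: lathe yaw is about 9.3°, so +y_lathe ≈ (-0.161, 0.987). The lever knob is at (0.507, -0.160, 0.20), the pull knob at (0.5625, -0.25), and the draw to the mark is about 44 mm. I'll move over with closed fingers, turning -60° on the way.

```bash
python3 -m inch '[[0.2,-1,0.5,-0.5,0],[0.4,-1,0.5,-0.5,0],[0.4,-1,0,-0.5,0],[0.4,-1,0,-0.5,0],[0.4,-1,0,-0.5,0]]' 20
python3 -m inch '[[0.4,-1,0,-0.5,0],[0.4,-1,0,-0.5,0],[0.4,-1,0,-0.5,0],[0.4,-1,0,-0.5,0],[0.4,-1,0,-0.5,0]]'
python3 -m inch '[[0.4,-1,0,-0.5,0],[0.4,-1,0,-0.5,0],[0.4,-1,0,-0.5,0],[0.4,-1,0,-0.5,0],[0.4,-1,0,-0.5,0]]'
python3 -m inch '[[0.4,-1,0,-0.5,0],[0.4,-1,0,-0.5,0],[0.4,-1,0,-0.5,0],[0.4,-1,0,-0.5,0],[0.4,-1,0,-0.5,0]]'
```

```text
clock: 0.7
tool_pos: [0.2659, 0.4587, 0.2828]
eef_rot: [0.307, 0.952, 0.0, 0.0]
contact_force: [0.6, -0.1, 0.8]
opening: 0.565
clock: 1.2
tool_pos: [0.3159, 0.3337, 0.2828]
eef_rot: [0.429, 0.903, 0.0, 0.0]
contact_force: [0.7, 0.5, 0.6]
opening: 0.116
clock: 1.7
tool_pos: [0.3659, 0.2088, 0.2828]
eef_rot: [0.543, 0.84, 0.0, 0.0]
contact_force: [0.2, 0.1, 0.5]
opening: 0.006
clock: 2.2
tool_pos: [0.4159, 0.0838, 0.2828]
eef_rot: [0.648, 0.762, 0.0, 0.0]
contact_force: [0.2, 0.5, 0.4]
opening: 0.004
```

```bash
python3 -m inch '[[0.3,-1,0,0,0],[0.3,-1,0,0,0],[0.3,-1,0,0,0],[0.3,-1,0,0,0],[0.3,-1,0,0,0]]'
python3 -m inch '[[0.4,-1,0,0,0],[0.4,-1,0,0,0],[0.4,-1,0,0,0],[0.4,-1,0,0,0],[0.4,-1,0,0,0]]'
python3 -m inch '[[0.4,-1,0,0,0],[0,-0.6,0,0,0],[0,0,0,0,0]]'
python3 - <<'E'
from meas import *
s=snap('wrist','w1.png');P=cloud(s)
for k in ('red','yellow','blue'):
    for a,c,m in blobs(s,(0,0,560,420),k,15): print(k,a,c,np.median(P[m],0).round(4),onplane(s,*c,.161).round(4))
E
```

```text
clock: 2.7
tool_pos: [0.4533, -0.0412, 0.2827]
eef_rot: [0.647, 0.762, 0.0, -0.0]
contact_force: [0.7, 0.4, -0.2]
opening: 0.007
clock: 3.2
tool_pos: [0.5034, -0.1662, 0.2827]
eef_rot: [0.647, 0.762, 0.0, -0.0]
contact_force: [0.4, -0.1, 1.0]
opening: 0.003
clock: 3.5
tool_pos: [0.5122, -0.2075, 0.2825]
eef_rot: [0.649, 0.761, -0.001, 0.0]
contact_force: [0.2, -0.2, -1.6]
opening: 0.007
red 250 [388.6  39.2] [ 0.5596 -0.089   0.1636] [ 0.5602 -0.0884  0.161 ]
red 1369 [287.2 145.8] [ 0.5072 -0.1574  0.2113] [ 0.5088 -0.1627  0.161 ]
yellow 162 [471.5  17.1] [ 0.6756 -0.0302  0.023 ] [ 0.6072 -0.0684  0.161 ]
yellow 197 [472.2  26.2] [ 0.6733 -0.0406  0.0226] [ 0.6091 -0.0732  0.161 ]
yellow 2967 [158.  122.6] [ 0.3794 -0.1746  0.0267] [ 0.4226 -0.1612  0.161 ]
yellow 335 [244.8 348.3] [ 0.501  -0.1828  0.3488] [ 0.5014 -0.3236  0.161 ]
yellow 310 [318.2 348.7] [ 0.5151 -0.1808  0.3488] [ 0.5585 -0.3149  0.161 ]
blue 1007 [471.2  85.9] [ 0.6743 -0.0938  0.0603] [ 0.6189 -0.1068  0.161 ]
blue 1344 [335.3 252.7] [ 0.5611 -0.2413  0.1395] [ 0.5557 -0.2331  0.161 ]
```

View pics/w1.png

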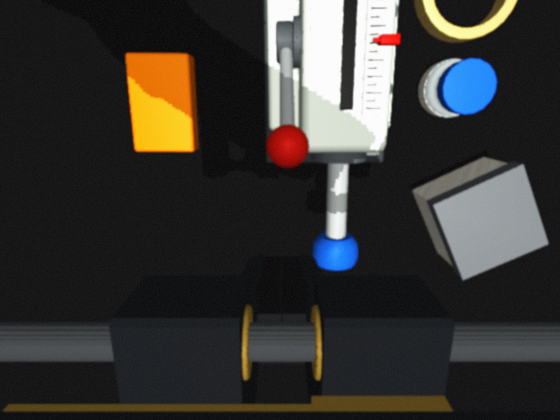

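Wrist view: the lever knob at (287,146) is dead ahead of the closed fingers, and the marker at (388,39) agrees with the earlier value. Lower behind the knob and push along +y_lathe.

```bash
python3 -m inch '[[0.1,0,-1,0,0],[0,0,-1,0,0],[0,0,-1,0,0],[0,0,0,0,0]]'
python3 -m inch '[[-0.08,0.5,0,0,0],[-0.08,0.5,0,0,0],[-0.08,0.5,0,0,0],[-0.08,0.5,0,0,0],[-0.08,0.5,0,0,0]]'
python3 -m inch '[[-0.08,0.5,0,0,0],[-0.08,0.5,0,0,0],[-0.08,0.5,0,0,0],[-0.08,0.5,0,0,0]]'
```

```text
clock: 3.95
tool_pos: [0.5133, -0.2023, 0.2052]
eef_rot: [0.646, 0.763, -0.001, -0.004]
contact_force: [0.1, 0.3, 0.5]
opening: 0.005
clock: 4.45
tool_pos: [0.5057, -0.1414, 0.2084]
eef_rot: [0.647, 0.762, 0.0, 0.0]
contact_force: [0.2, -1.0, 1.3]
opening: 0.006
clock: 4.85
tool_pos: [0.4971, -0.0914, 0.2075]
eef_rot: [0.647, 0.762, -0.0, -0.0]
contact_force: [0.2, -1.7, -0.1]
opening: 0.006
```

```bash
python3 -m inch '[[-0.06,0.4,0,0,0],[-0.06,0.4,0,0,0],[-0.03,0.2,0,0,0],[0,0,0,0,0]]'
python3 - <<'E'
from meas import *
for n,bx in (('top',(250,185,425,250)),('scene',(120,140,290,240))):
    s=snap(n,n+'2.png');P=cloud(s)
    for a,c,m in blobs(s,bx,'red'): print(n,a,c,np.median(P[m],0).round(4))
E
```

```text
clock: 5.25
tool_pos: [0.4938, -0.0665, 0.2077]
eef_rot: [0.647, 0.763, 0.0, -0.0]
contact_force: [0.1, -0.9, 0.1]
opening: 0.007
top 7 [252.6 185.1] [0.6044 0.108  0.0854]
top 63 [319.9 229.3] [ 0.4874 -0.036   0.2183]
scene 62 [239.6 172.1] [ 0.4958 -0.037   0.2111]
scene 9 [209.4 204.8] [ 0.5633 -0.091   0.1627]
scene 3 [288.7 232.3] [0.6702 0.0957 0.1937]
```

```bash
python3 -m inch '[[-0.03,0.2,0,0,0],[0,0,0,0,0]]';python3 -m inch '[[-0.03,0.2,0,0,0],[0,0,0,0,0]]'
```

```text
clock: 5.55
tool_pos: [0.4931, -0.0624, 0.2077]
eef_rot: [0.647, 0.762, 0.0, -0.0]
contact_force: [0.2, 0.6, -0.3]
opening: 0.001
clock: 5.75
tool_pos: [0.4923, -0.0571, 0.2077]
eef_rot: [0.647, 0.762, 0.0, -0.0]
contact_force: [0.1, -0.5, 0.6]
opening: 0.011
```

```bash
python3 -m inch '[[-0.03,0.2,0,0,0],[0,0,0,0,0]]';python3 -m inch '[[-0.03,0.2,0,0,0],[0,0,0,0,0]]'
python3 - <<'E'
from meas import *
for n,bx in (('top',(250,185,425,250)),('scene',(120,140,290,240))):
    s=snap(n,n+'3.png');P=cloud(s)
    for a,c,m in blobs(s,bx,'red'): print(n,a,c,np.median(P[m],0).round(4))
E
```

```text
clock: 5.95
tool_pos: [0.492, -0.0545, 0.2081]
eef_rot: [0.648, 0.762, -0.001, 0.001]
contact_force: [0.9, -5.8, 2.0]
opening: 0.004
clock: 6.15
tool_pos: [0.4918, -0.0532, 0.2085]
eef_rot: [0.649, 0.761, -0.002, 0.004]
contact_force: [0.9, -13.2, 2.8]
opening: 0.005
top 9 [252.  185.3] [0.6038 0.1102 0.0861]
top 43 [314.3 229.6] [ 0.486  -0.0242  0.2129]
scene 61 [242.3 175.5] [ 0.4956 -0.0311  0.203 ]
scene 9 [209.4 204.8] [ 0.5646 -0.0908  0.1632]
scene 3 [288.7 232.3] [0.6712 0.0958 0.1946]
```

View pics/scene3.png

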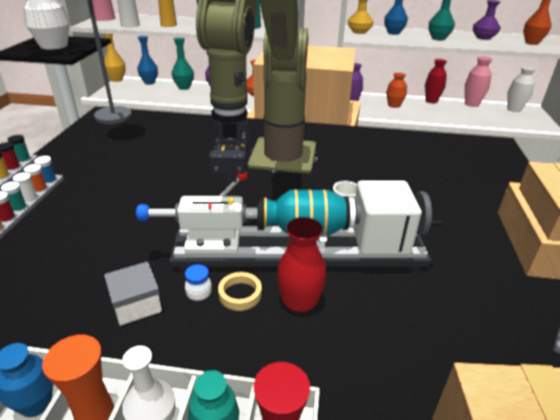

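The lever is at its stop: force rose to 13 N and the knob is at (242,175), leaning towards the headstock. Back off, rise, and go over the pull knob with the jaws open.

```bash
python3 -m inch '[[0.15,-1,0,0,0],[0.15,-1,0.5,0,0],[0.4,-1,1,0,60],[0.4,-1,1,0,70],[0.4,-1,0,0,70]]'
python3 -m inch '[[0.4,-1,0,0,70],[0.5,-1,0,0,70],[0.5,-1,0,0,70],[0,0,0,0,70],[0,0,0,0,70]]'
python3 - <<'E'
from meas import *
s=snap('wrist','w2.png');P=cloud(s)
st=r.get_state();print(st['tool_pos'])
for a,c,m in blobs(s,(0,0,560,420),'blue',100):
    p=P[m];print(a,c,np.median(p,0).round(4)); q=p[p[:,2]>.12]
    if len(q)>50:
        yl=np.array([-.161,.987]);xl=np.array([.987,.161]);a1=q[:,:2]@yl;a2=q[:,:2]@xl
        print('knob y_l',np.percentile(a1,[2,98]),'x_l',np.percentile(a2,[2,98]),q[:,2].max())
        t=np.array(st['tool_pos'][:2]);print('tcp',t@yl,t@xl)
for n,bx in (('top',(300,185,425,250)),('scene',(120,140,290,240))):
    s=snap(n)
    for k in ('red','yellow','blue'):
        for a,c,m in blobs(s,bx,k): print(n,k,a,c)
E
```

```text
clock: 6.75
tool_pos: [0.5305, -0.1737, 0.2734]
eef_rot: [0.647, 0.762, 0.002, 0.003]
contact_force: [0.5, 0.2, 0.0]
opening: 0.251
clock: 7.25
tool_pos: [0.5631, -0.2472, 0.2698]
eef_rot: [0.647, 0.762, 0.0, -0.001]
contact_force: [1.4, 0.2, -0.4]
opening: 0.707
[ 0.56303055 -0.24627564  0.26985452]
403 [425.4  36.6] [ 0.6567 -0.1027  0.0549]
1663 [281.5 200.3] [ 0.5622 -0.2419  0.1401]
knob y_l [-0.34232795 -0.31836435] x_l [0.49924783 0.53257273] 0.3977158194209245
tcp -0.3337219752979629 0.5160607785595055
top red 12 [340.3 199.7]
top red 86 [316.3 230.7]
top yellow 16 [322.5 213. ]
top blue 188 [406.8 202.1]
scene red 107 [241.6 173.4]
scene red 9 [209.4 204.8]
scene red 3 [288.7 232.3]
scene yellow 51 [264.5 209.8]
scene yellow 14 [230.2 200.7]
scene blue 198 [141.8 212. ]
```

View pics/w2.png

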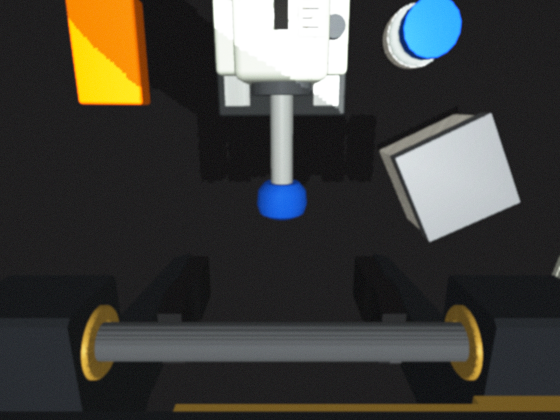

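Wrist view: the quill neck runs vertically at column 281, with the knob at (281,200) centred between the open jaws. I'll grip the neck just inboard of the knob, so the knob's face backs up the grip.

```bash
python3 -m inch '[[-0.09,0.56,-0.8,0,70],[-0.09,0.56,-1,0,70],[0,0,-1,0,70],[0,0,-1,0,70],[0,0,-1,0,70]]'
python3 -m inch '[[0,0,-1,0,70],[0,0,0,0,70],[0,0,0,0,30],[0,0,0,0,24],[0,0,0,0,18]]' 30
```

```text
clock: 7.9
tool_pos: [0.5589, -0.2181, 0.1497]
eef_rot: [0.647, 0.763, 0.0, -0.0]
contact_force: [0.3, -0.2, 0.4]
opening: 0.796
clock: 8.4
tool_pos: [0.5597, -0.2199, 0.1267]
eef_rot: [0.647, 0.762, 0.001, 0.001]
contact_force: [0.5, 0.3, -0.3]
opening: 0.543
```

```bash
python3 -m inch '[[0,0,0,0,18],[0,0,0,0,18],[0,0,0,0,10],[0,0,0,0,10],[0,0,0,0,10]]' 45
python3 -m inch '[[0,0,0,0,10],[0,0,0,0,10],[0,0,0,0,10]]' 45
python3 - <<'E'
from meas import *
s=snap('scene','s4.png');snap('wrist','w4.png')
print([(k,a,c) for k in ('red','yellow','blue') for a,c,m in blobs(s,(120,140,290,240),k)])
E
```

```text
clock: 8.9
tool_pos: [0.5585, -0.2198, 0.1254]
eef_rot: [0.647, 0.762, -0.0, -0.0]
contact_force: [-0.5, -0.2, 2.7]
opening: 0.162
clock: 9.2
tool_pos: [0.5586, -0.2198, 0.1254]
eef_rot: [0.647, 0.762, -0.0, -0.0]
contact_force: [-3.2, -0.3, 4.7]
opening: 0.161
[('red', np.int32(108), array([241.6, 173.4])), ('red', np.int32(9), array([209.4, 204.8])), ('red', np.int32(4), array([288.8, 232.8])), ('yellow', np.int32(14), array([162.8, 185.6])), ('yellow', np.int32(26), array([139.2, 191.5])), ('yellow', np.int32(51), array([264.5, 209.8])), ('yellow', np.int32(8), array([159.4, 200. ])), ('yellow', np.int32(14), array([230.2, 200.7])), ('blue', np.int32(26), array([142.1, 219.1]))]
```

View pics/w4.png

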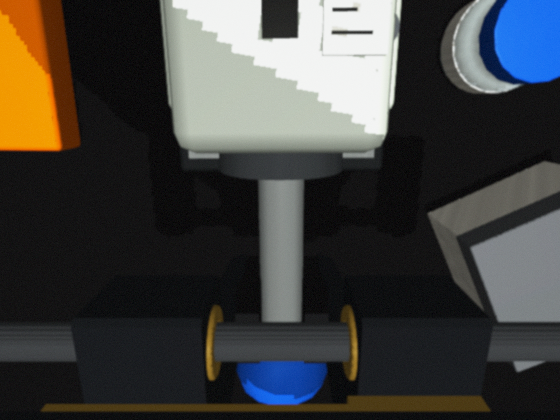

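The wrist view shows the neck (column 281) held between the fingers, just inboard of the blue knob. Start the draw gently along -y_lathe.

```bash
for i in 1; do python3 -m inch '[[0.02,-0.12,0,0,10],[0.02,-0.12,0,0,10],[0.02,-0.12,0,0,10],[0.02,-0.12,0,0,10],[0.02,-0.12,0,0,10]]' 50; done
python3 - <<'E'
from meas import *
for n,bx in (('top',(300,195,425,220)),('scene',(200,190,250,215))):
    s=snap(n)
    print(n,[(k,a,c,onplane(s,*c,.161)[:2].round(4),(onplane(s,*c,.161)[:2]@[-.161,.987]).round(4)) for k in ('red','yellow') for a,c,m in blobs(s,bx,k)])
E
```

```text
clock: 9.8
tool_pos: [0.5604, -0.2308, 0.1253]
eef_rot: [0.646, 0.763, 0.001, -0.003]
contact_force: [-4.9, 8.8, 9.9]
opening: 0.158
top [('red', np.int32(12), array([340.2, 199.3]), array([ 0.5599, -0.0889]), np.float64(-0.1779)), ('yellow', np.int32(20), array([327.4, 212.4]), array([ 0.5303, -0.0607]), np.float64(-0.1452)), ('yellow', np.int32(4), array([402.5, 217. ]), array([ 0.523 , -0.2249]), np.float64(-0.3061))]
scene [('red', np.int32(9), array([209.4, 204.8]), array([ 0.5603, -0.0916]), np.float64(-0.1807)), ('yellow', np.int32(16), array([225. , 200.8]), array([ 0.5392, -0.0621]), np.float64(-0.1481))]
```

```bash
python3 -m inch '[[0.01,-0.1,0.03,0,10],[0.015,-0.1,0.03,0,10],[0.015,-0.1,0,0,10],[0.015,-0.1,0,0,10],[0.015,-0.1,0,0,10]]'
python3 -m inch '[[0.015,-0.1,0,0,10],[0.015,-0.1,0,0,10],[0.015,-0.1,0,0,10],[0.015,-0.1,0,0,10],[0.015,-0.1,0,0,10]]'
cat > idx.py <<'E'
from meas import *
for n,bx in (('top',(300,195,395,220)),('scene',(200,190,250,215))):
    s=snap(n,n+'_i%d.png'%(100*r.get_state()['clock']))
    print(n,[(k,a,c,(onplane(s,*c,.161)[:2]@[-.161,.987]).round(4)) for k in ('red','yellow') for a,c,m in blobs(s,bx,k)])
E
python3 idx.py
```

```text
clock: 10.4
tool_pos: [0.5622, -0.2415, 0.1254]
eef_rot: [0.646, 0.763, 0.002, -0.004]
contact_force: [-2.9, 9.8, 1.4]
opening: 0.157
clock: 10.9
tool_pos: [0.5642, -0.2533, 0.1254]
eef_rot: [0.646, 0.763, 0.002, -0.005]
contact_force: [-2.6, 10.7, 2.1]
opening: 0.157
top [('red', np.int32(9), array([340.2, 199.7]), np.float64(-0.1778)), ('yellow', np.int32(19), array([337.8, 210.8]), np.float64(-0.1684))]
scene [('red', np.int32(9), array([209.4, 204.8]), np.float64(-0.1807)), ('yellow', np.int32(16), array([214.8, 200.8]), np.float64(-0.1705))]
```

```bash
python3 -m inch '[[0.01,-0.08,0,0,10],[0.015,-0.08,0,0,10],[0.01,-0.08,0,0,10],[0.01,-0.06,0,0,10],[0,0,0,0,10]]'
python3 idx.py
python3 - <<'E'
from h import *
# saturation-weighted sub-pixel centroids, averaged, near marker and index
yl=np.array([-.161,.987])
for n,bx in (('top',(330,192,352,222)),('scene',(202,192,220,214))):
    o=[]
    for i in range(4):
        s=snap(n);im=s['pixels'].astype(float);x0,y0,x1,y1=bx
        v,u=np.mgrid[y0:y1,x0:x1];c=im[y0:y1,x0:x1];R_,G,B=c[...,0],c[...,1],c[...,2]
        wr=np.clip(R_-G-50,0,None);wy=np.clip(np.minimum(R_,G)-B-50,0,None)
        row=[]
        for w in (wr,wy):
            U,V=(w*u).sum()/w.sum(),(w*v).sum()/w.sum();row+=[U,V,onplane(s,U,V,.158)[:2]@yl]
        o.append(row)
    m=np.mean(o,0);print(n,m.round(4),'index->mark',(m[5]-m[2]).round(4))
    cr=cv2.cvtColor(s['pixels'],cv2.COLOR_RGB2BGR)[bx[1]-15:bx[3]+15,bx[0]-30:bx[2]+30]
    cv2.imwrite(f'pics/z_{n}.png',cv2.resize(cr,(780,int(780*cr.shape[0]/cr.shape[1])),interpolation=cv2.INTER_CUBIC))
E
```

```text
clock: 11.5
tool_pos: [0.5655, -0.2606, 0.1254]
eef_rot: [0.646, 0.763, 0.002, -0.005]
contact_force: [-2.0, 9.6, 2.2]
opening: 0.161
top [('red', np.int32(11), array([340.3, 199.7]), np.float64(-0.178)), ('yellow', np.int32(20), array([341.2, 210.2]), np.float64(-0.176))]
scene [('red', np.int32(8), array([209.4, 205. ]), np.float64(-0.1806)), ('yellow', np.int32(15), array([211.7, 200.8]), np.float64(-0.1773))]
top [ 3.402202e+02  1.994910e+02 -1.785000e-01  3.410624e+02  2.099315e+02
 -1.764000e-01] index->mark 0.0021
scene [ 2.093447e+02  2.048311e+02 -1.815000e-01  2.115128e+02  2.007133e+02
 -1.785000e-01] index->mark 0.003
```

View pics/z_top.png

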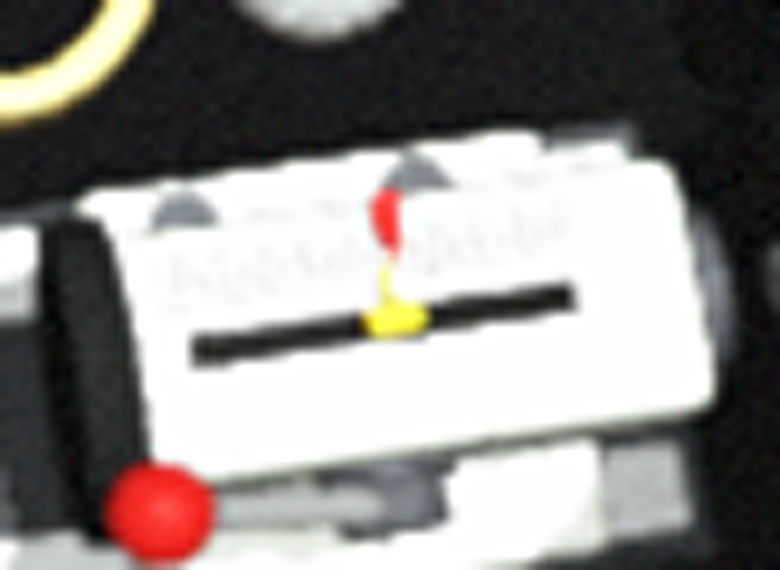

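View pics/z_scene.png

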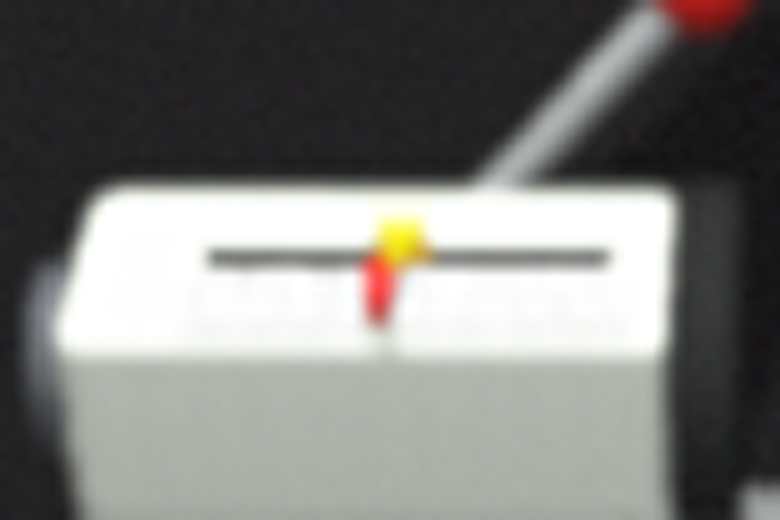

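Both views show the yellow index just short of the red marker: top view tip columns near 341 and 340, scene view columns 211.5 and 209.3. About 2–3 mm of draw is left.

```bash
python3 -m inch '[[0.01,-0.05,0,0,10],[0.005,-0.05,0,0,10],[0,0,0,0,10],[0,0,0,0,10]]'
cat > fin.py <<'E'
from h import *
yl=np.array([-.161,.987])
for n,bx in (('top',(330,192,352,222)),('scene',(202,192,220,214))):
    o=[]
    for i in range(4):
        s=snap(n);im=s['pixels'].astype(float);x0,y0,x1,y1=bx
        v,u=np.mgrid[y0:y1,x0:x1];c=im[y0:y1,x0:x1];R_,G,B=c[...,0],c[...,1],c[...,2]
        wr=np.clip(R_-G-50,0,None);wy=np.clip(np.minimum(R_,G)-B-50,0,None);row=[]
        for w in (wr,wy):
            U,V=(w*u).sum()/w.sum(),(w*v).sum()/w.sum();row+=[U,V,onplane(s,U,V,.158)[:2]@yl]
        o.append(row)
    m=np.mean(o,0);print(n,m.round(4),'index->mark',(m[5]-m[2]).round(4))
    cr=cv2.cvtColor(s['pixels'],cv2.COLOR_RGB2BGR)
    if n=='top':cr=cr[bx[1]-5:bx[3]+5,bx[0]-15:bx[2]+15];cv2.imwrite('pics/zf.png',cv2.resize(cr,None,fx=13,fy=13,interpolation=cv2.INTER_CUBIC))
    else: cv2.imwrite('pics/sf.png',cr)
E
python3 fin.py
```

```text
clock: 12.4
tool_pos: [0.5658, -0.2628, 0.1254]
eef_rot: [0.646, 0.763, 0.002, -0.005]
contact_force: [-3.0, 11.0, 2.4]
opening: 0.157
top [ 3.402197e+02  1.994866e+02 -1.785000e-01  3.421094e+02  2.097028e+02
 -1.787000e-01] index->mark -0.0002
scene [ 2.093120e+02  2.048870e+02 -1.815000e-01  2.104898e+02  2.006406e+02
 -1.808000e-01] index->mark 0.0007
```

View pics/zf.png

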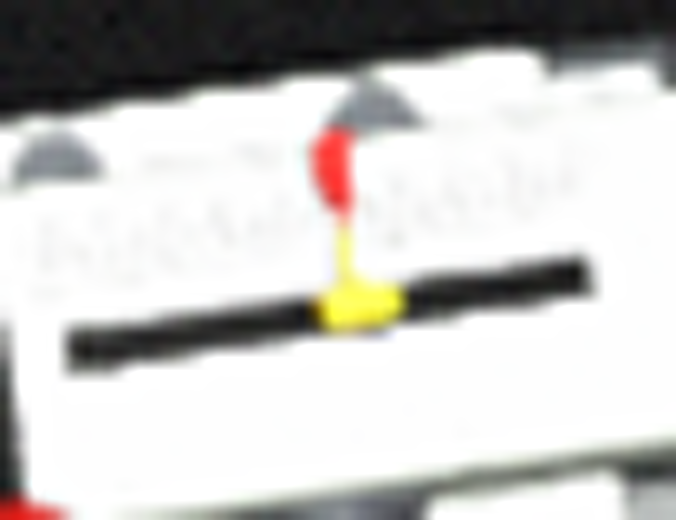

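View pics/sf.png

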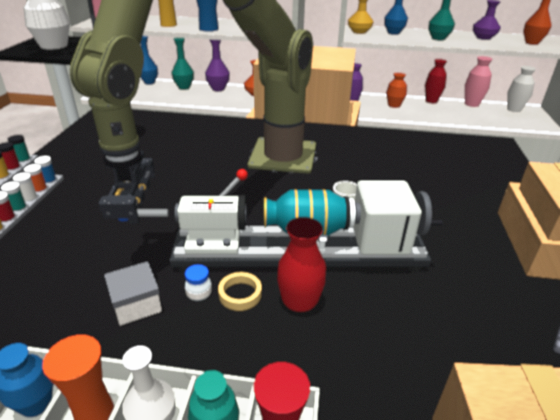

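The yellow pointer now meets the red marker's tip (top view about (342,208), residuals -0.2 and +0.7 mm). The vase still lies in its saddles, the lever leans to the headstock, and the grip is steady, so I'm handing in.

```bash
python3 -c "
from plant import r
print(r.finish_job())"
```

```text
the job is handed in; nothing more can be done
None
```

I freed the quill, drew it back to the red marker and handed the job in at about 12.8 s with the gripper still holding it there.

- **Lever:** I pushed it over the top with closed fingers to its stop on the headstock side; the force rose to 13 N there.
- **Draw:** I gripped the quill's neck just inboard of the blue knob, with the grip set to 50 N. I drew it out about 44 mm in small steps against a spring force of about 11 N.
- **Alignment:** the yellow index is within -0.2 mm (top camera) and +0.7 mm (scene camera) of the marker along the lathe. The two views differ by about 1 mm, which is within their calibration.
- **Marker and vase:** the marker did not move in the images, and the vase still lies in its saddles.
- **Other objects:** the scene picture shows them in place. I judged the objects by eye only and did not measure their positions.
- **Forces:** contact force never read above about 15 N at any reading.

No check failed.

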